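# Press home the push rivets round a gearbox cover

### The arm

A 6-joint arm with a two-finger parallel gripper is mounted at the origin on a cart in front of the work surface, level with it; the furniture and walls round the work are solid. World frame = base frame: x ahead of the robot, y to its left, z up, the work surface at z = 0. Lengths are in m, angles in rad, forces in N, time in s.
With the tool pointing down it reaches from about 0.35 to 0.775 m from the base axis. Payload 5.5 kg.
Tool frame: the origin (TCP) lies on the centre line of the jaws, within the pads' length; the fingertips stand 11 mm ahead of it and the grasp point (between the pads) lies 8 mm behind it (env.nose_length is the distance from the TCP to the fingertips, in m); x points along the fingers, z is the direction in which the jaws open and shut, and the axes are right-handed (so a half turn about x gives the same grasp; the last joint's range is limited). The gripper opens to 85 mm and grips with 20 to 120 N. Pads are 22 mm wide; open, the fingers measure 114 mm over their backs; the gripper's body (76 mm by 85 mm) begins 54 mm behind the grasp point. The pads swing forward as they close: fully open they stand 13 mm farther back than shut.
Start: joints at [1.079, 0.313, 0.046, 1.304, 0, 1.431], TCP at [0.198, 0.54, 0.222] pointing down, gripper open.
Joint ranges: [-2.76, 2.76], [-0.86, 1.69], [-1.03, 1.26], [-2.2, 2.34], [-1.47, 1.5], [-3.14, 3.14]. Speed limits (rad/s): [2.57, 2.57, 3.14, 3.14, 3.14, 3.14].

### API

Orientations are given as a unit quaternion [w, x, y, z].
In Python, from workcell import env gives the robot as it stands. The module is installed in compiled form; this text tells all that it offers.
- The arm moves only by the tool step_arm, never from a script. Its argument "moves" is a list that holds one entry, the list of rows, each a list of 7 numbers: the turn, a rotation vector about the tool's x, y, z in rad, then the shift along the tool's x, y, z in m, then the opening, from 0 (shut) to 1 (fully open). In form: [[[rx, ry, rz, tx, ty, tz, grip], ...]]. A call has 1 to 12 rows; each row is the pose to reach, as a shift and turn from the pose measured when the call began, along the tool's axes at that moment; what a row does not reach only later rows make up. A row lasts 1/10 s, in which the tool goes at most 50 mm and 8.59 degrees, less where a joint would pass 70% of its speed; a pose out of reach is approached as far as the arm can. A call with a gripper value outside its range is refused whole. The fingers move at their own pace and stop on an object; "force" is the grip in N (left out, the last holds). Time passes only in rows, so rows that repeat a pose let the fingers close. It gives the time, the measured TCP pose, the force and the opening at its end, in the units of the state.
- env.get_state(): the state, without advancing time (a new reading comes with each control period).
- env.read_camera(name): name is "scene" or "top"; returns (picture, depth): 400x640x3 uint8, red, green, blue; 400x640 float32, m along the optical axis (not along the pixel's ray), 0 where there is no reading.
- env.get_calibration(name): a dict with "mtx" (3x3 intrinsics, pixels), "camera_from_world" (4x4, takes a point from world to camera coordinates). Camera axes: x right, y down, z forward; pixel columns grow to the right and rows downward; lengths in m; the calibration is good to about 2 mm. A picture is of the moment at which its call begins. get_calibration takes no time and is no camera call.
- env.hand_in(): hands the job in, once; it reports no verdict.
Trained networks look in the newest picture that a camera, given by its name, has taken for a name from the list of things; names that differ only in an ending like _2 or _b are one class to them, and where a whole thing is asked for, a point or a joint stands for the part that bears it (a point fixed in the world has none). Each returns a list of dicts, best first, with "confidence" (0 to 1); they miss things now and then, are a little off and sometimes report something else, mostly with a low value. They report only what shows in the picture. A call takes as long as a camera call. They do not tell look-alikes from the thing itself.
- env.boxes_of(camera, thing): "uv" ([column, row] in pixels, amid what is visible of it).
- env.silhouettes(camera, thing): "mask" (400x640 bool, what is visible of it) and "uv" ([column, row] in pixels, amid what is visible of it).
The state is a dict: "clock": time; "joint_pos": joint angles; "qvel": joint speeds; "tau": joint torques, N m; "tcp_pos": TCP position; "orientation": TCP orientation; "wrist_force": force on the tool from outside, world axes, zero at the start; "ft_torque": the same for the moment, N m; "finger_gap": finger opening in m.
Only numpy, scipy, OpenCV 4.12 (cv2) and the standard library are available. Lean on these libraries where they do the work, as an engineer would, in place of code of your own. Each camera call takes 0.05 s, during which the arm holds its last target.

### The job

Fasten the round cover on the gearbox housing: with the gripper closed, begin at the push rivet next to the capped filler neck on its clockwise side (seen from above) and run the fingertips clockwise along the rim, pressing each of the five pins gently but fully home in turn. From the first pin to the last keep the fingertips over the rim and no more than about 3 cm above the cover, neither lifting away nor cutting across the middle. Pick nothing up, do not shift the housing, and leave the bearing lying on the cover and all other things where they are; finish clear of everything.

Things in the scene. Friction and masses are not known exactly. Their poses are not given: they have to be found in the camera images.
- housing: heavy loose round gearbox housing (4 kg, 224 mm across) with a flat round grey cover. Origin: centre of its underside, z up; the cover's flat top is 40 mm above. Six equal places, 60 degrees apart and 90 mm from the centre: the filler neck on the housing's own +x axis, then clockwise (from above) pin_1 to pin_5.
- neck_top (a point): top of the filler neck with its black winged cap, a fixed post 33 mm wide (wider and taller than the pins) on the cover's rim, 32 mm above the cover; it marks where the row of pins begins and ends.
- pin_1_top (a point): middle of the top of push rivet number 1 clockwise from the filler neck: a round black pin, 15 mm across with a slightly domed top, standing upright in a flat black collar (25 mm across, top 2 mm above the cover). The point moves with the pin: 10 mm above the cover when fully out, 3 mm above it when fully home.
- pin_1 (a joint): how far pin 1 is pushed in, in m: 0 fully out, 0.007 at its stop, fully home (head down on its collar) above 0.0055. It slides straight down against about 3 N of friction and stays where it is left; at the stop it is rigid.
- pin_2_top (a point): middle of the top of push rivet number 2 clockwise from the filler neck: a round black pin, 15 mm across with a slightly domed top, standing upright in a flat black collar (25 mm across, top 2 mm above the cover). The point moves with the pin: 10 mm above the cover when fully out, 3 mm above it when fully home.
- pin_2 (a joint): how far pin 2 is pushed in, in m: 0 fully out, 0.007 at its stop, fully home (head down on its collar) above 0.0055. It slides straight down against about 3 N of friction and stays where it is left; at the stop it is rigid.
- pin_3_top (a point): middle of the top of push rivet number 3 clockwise from the filler neck: a round black pin, 15 mm across with a slightly domed top, standing upright in a flat black collar (25 mm across, top 2 mm above the cover). The point moves with the pin: 10 mm above the cover when fully out, 3 mm above it when fully home.
- pin_3 (a joint): how far pin 3 is pushed in, in m: 0 fully out, 0.007 at its stop, fully home (head down on its collar) above 0.0055. It slides straight down against about 3 N of friction and stays where it is left; at the stop it is rigid.
- pin_4_top (a point): middle of the top of push rivet number 4 clockwise from the filler neck: a round black pin, 15 mm across with a slightly domed top, standing upright in a flat black collar (25 mm across, top 2 mm above the cover). The point moves with the pin: 10 mm above the cover when fully out, 3 mm above it when fully home.
- pin_4 (a joint): how far pin 4 is pushed in, in m: 0 fully out, 0.007 at its stop, fully home (head down on its collar) above 0.0055. It slides straight down against about 3 N of friction and stays where it is left; at the stop it is rigid.
- pin_5_top (a point): middle of the top of push rivet number 5 clockwise from the filler neck: a round black pin, 15 mm across with a slightly domed top, standing upright in a flat black collar (25 mm across, top 2 mm above the cover). The point moves with the pin: 10 mm above the cover when fully out, 3 mm above it when fully home.
- pin_5 (a joint): how far pin 5 is pushed in, in m: 0 fully out, 0.007 at its stop, fully home (head down on its collar) above 0.0055. It slides straight down against about 3 N of friction and stays where it is left; at the stop it is rigid.
- bearing: loose ball bearing, ring 52 mm across, 15 mm tall, lying flat on the middle of the cover; origin at the centre of its underside. To be left there.
- bulb_box: loose small carton, 42x42x62 mm, standing; origin at the centre of its underside. A bystander on the work surface, to be left alone.
- grease_tin: loose round tin, 59 mm across, 37 mm tall; origin at the centre of its underside. A bystander on the work surface, to be left alone.
- tape_black: loose roll of black tape, 64 mm across, 19 mm tall, lying flat; origin at the centre of its underside. A bystander on the work surface, to be left alone.
- spark_plug_1: loose spark plug standing upright, 20 mm wide, 62 mm tall; origin at the centre of its underside. A bystander on the work surface, to be left alone.
Not all that is in view belongs to the job. What is shaped like the bearing but pink or yellow is not meant.

How it is judged:
By the outcome, as a careful person would: the job done as asked, in the order asked, and still so for the second after the job is handed in, with the robot touching nothing.
It also fails if it takes over 51 s, if anything falls off the work surface, if the arm or the gripper's body presses on something with over 40 N, if the wrist force passes 120 N, or if a joint passes its speed limit or range.

## Working session

There is one attempt and no reset: what is moved stays moved. The work goes in short steps, Python scripts to look and compute and a tool call to move; the robot and the scene stay as the last step left them, time stands still between calls to the robot, and variables do not carry over. Pictures are saved under pics/ and viewed, and the job is handed in when it is done.

Besides the shell and the picture viewer there is one more tool, called after "Emit:" by a JSON object that holds its "fn" and its "kwargs", one argument or row to a line. step_arm: Moves the arm, as the interface text tells. Its arguments: {"type":"object","properties":{"moves":{"type":"array","items":{"type":"array","items":{"type":"array","items":{"type":"number"}}}},"force":{"type":"number"}},"required":["moves"]}

```bash
mkdir -p pics; python3 - <<'E'
from workcell import env
import cv2, numpy as np
for n in ("scene","top"):
    im,d=env.read_camera(n)
    cv2.imwrite(f"pics/{n}0.png",im[:,:,::-1]); np.save(f"{n}0d.npy",d)
    c=env.get_calibration(n); print(n,c["mtx"].round(1).tolist(),np.array(c["camera_from_world"]).round(4).tolist())
s=env.get_state();print(s,env.nose_length)
E
```

```text
scene [[409.3, 0.0, 321.5], [0.0, 409.3, 198.7], [0.0, 0.0, 1.0]] [[0.5838, -0.8118, 0.0143, -0.2954], [-0.6441, -0.4738, -0.6006, 0.3598], [0.4943, 0.3414, -0.7994, 0.8917], [0.0, 0.0, 0.0, 1.0]]
top [[413.2, 0.0, 322.2], [0.0, 413.2, 193.0], [0.0, 0.0, 1.0]] [[0.011, -0.9998, 0.0177, -0.0202], [-0.9928, -0.013, -0.1187, 0.5274], [0.1189, -0.0162, -0.9928, 1.0708], [0.0, 0.0, 0.0, 1.0]]
{'clock': 0.1, 'joint_pos': array([ 1.07940161e+00,  3.13916812e-01,  4.51004647e-02,  1.30355834e+00,
       -2.31083959e-06,  1.43119144e+00]), 'qvel': array([-1.66044020e-03, -1.69743176e-03,  3.32305860e-03, -9.30120151e-04,
       -1.67988241e-03, -4.95274431e-05]), 'tau': array([ 1.47731556e-03, -4.81723380e+01,  2.99244940e+01,  1.27149385e-02,
       -2.16676563e-04,  6.39009698e-06]), 'tcp_pos': array([0.19793174, 0.53938248, 0.22120607]), 'orientation': array([ 0.57928246, -0.40504379,  0.58027682,  0.40453698]), 'wrist_force': array([-0.11807064, -0.79974329,  0.02304214]), 'ft_torque': array([-0.00341531,  0.03792874, -0.02270942]), 'finger_gap': 0.08539384326804679} 0.011
```

View pics/scene0.png

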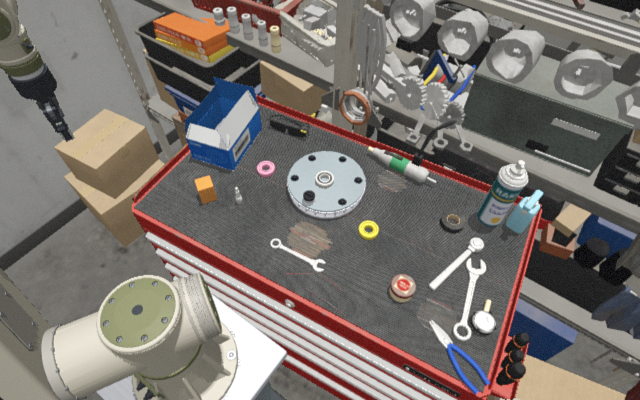

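View pics/top0.png

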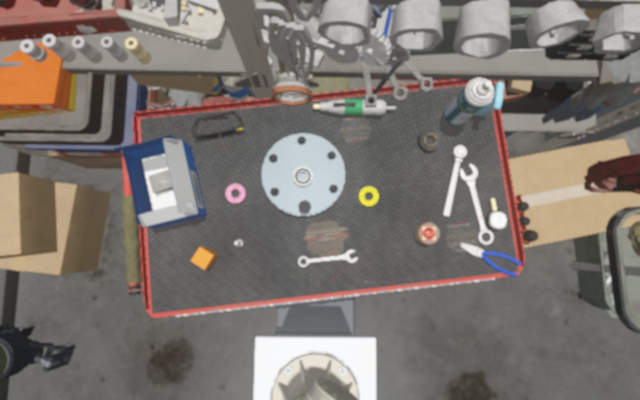

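The round housing is at about (303,174) in top, with the neck at (305,206). Pin_1 is next clockwise at (275,191), then (275,157), (301,141), (331,156) and (332,189). The pink ring (235,193), yellow ring (369,196) and tape (429,141) could be mistaken for the bearing at (303,176).

```bash
cat > h.py <<'E'
from workcell import env
import cv2, numpy as np
def proj(n,P):
    c=env.get_calibration(n);K=np.array(c["mtx"]);T=np.array(c["camera_from_world"])
    q=np.atleast_2d(P)@T[:3,:3].T+T[:3,3]; q=q@K.T; return q[:,:2]/q[:,2:]
def ray(n,uv,z):
    c=env.get_calibration(n);K=np.array(c["mtx"]);T=np.array(c["camera_from_world"])
    d=T[:3,:3].T@np.linalg.inv(K)@np.r_[uv,1]; o=-T[:3,:3].T@T[:3,3]
    return o+d*(z-o[2])/d[2]
E
python3 - <<'E'
from h import *
for n in ("scene","top"):
    im,d=env.read_camera(n)
    for t,z in (("pin_1_top",.05),("neck_top",.072),("bearing",.055),("housing",.04)):
        for b in env.boxes_of(n,t): print(n,t,np.round(b["uv"],1),round(b["confidence"],2),ray(n,b["uv"],z).round(4))
    for t in ("pin_1_top","neck_top"):
        for b in env.silhouettes(n,t)[:8]: print("sil",n,t,np.round(b["uv"],1),round(b["confidence"],2),b["mask"].sum())
    # point cloud of cover: height
    c=env.get_calibration(n);K=np.array(c["mtx"]);T=np.array(c["camera_from_world"])
    v,u=np.mgrid[:400,:640];q=np.stack([(u-K[0,2])/K[0,0]*d,(v-K[1,2])/K[1,1]*d,d],-1)
    w=(q-T[:3,3])@T[:3,:3]
    for uv in ([(318,165),(345,190),(308,196),(300,250)] if n=="scene" else [(285,165),(320,165),(305,206),(340,240)]): print(uv,w[uv[1],uv[0]].round(4))
    m=(abs(w[...,2]-.04)<.004)&(d>0)&(np.hypot(w[...,0]-.5,w[...,1])<.25)
    cc=cv2.connectedComponentsWithStats(m.astype(np.uint8)); k=1+cc[2][1:,4].argmax(); p=w[cc[1]==k]
    (cx,cy),r=cv2.minEnclosingCircle(p[:,:2].astype(np.float32)); print("cover",cx,cy,r,np.median(p[:,2]),len(p))
    y0,x0=(125,255) if n=="top" else (140,275)
    cr=im[y0:y0+100,x0:x0+100]; cv2.imwrite(f"pics/{n}_c.png",cv2.resize(cr,(600,600),interpolation=cv2.INTER_CUBIC)[:,:,::-1])
E
```

```text
scene pin_1_top [325.8 178.3] 0.7 [0.5748 0.0354 0.05  ]
scene neck_top [325.  186.5] 0.94 [0.5349 0.0104 0.072 ]
scene bearing [326.3 177.2] 0.79 [0.5754 0.0343 0.055 ]
scene bearing [263.9 168.1] 0.59 [0.4978 0.1962 0.055 ]
scene bearing [369.2 231.8] 0.54 [ 0.4929 -0.1575  0.055 ]
scene housing [326.3 186.4] 0.66 [0.5586 0.0219 0.04  ]
sil scene neck_top [324.  186.4] 0.88 3829
(318, 165) [0.6102 0.0881 0.0388]
(345, 190) [ 0.5776 -0.0281  0.042 ]
(308, 196) [0.4843 0.0297 0.0683]
(300, 250) [ 0.3687 -0.0302  0.0066]
cover 0.5782648921012878 0.03876255452632904 0.11268427222967148 0.04129932571780533 2964
top pin_1_top [305. 171.] 0.44 [0.5834 0.0323 0.05  ]
top neck_top [302.3 177.1] 0.92 [0.5635 0.0385 0.072 ]
top bearing [300.8 181.2] 0.81 [0.5553 0.0428 0.055 ]
top bearing [239.3 196.5] 0.78 [0.5129 0.2018 0.055 ]
top bearing [361.4 189.4] 0.71 [ 0.5358 -0.1161  0.055 ]
top housing [304.1 171.4] 0.8 [0.584 0.035 0.04 ]
sil top pin_1_top [301.  176.7] 0.73 5100
sil top neck_top [300.9 174.5] 0.93 5231
(285, 165) [0.6008 0.0862 0.039 ]
(320, 165) [ 0.6019 -0.0071  0.04  ]
(305, 206) [0.4889 0.0303 0.0714]
(340, 240) [ 0.4039 -0.0642 -0.001 ]
cover 0.5772139430046082 0.0372302383184433 0.11084272712469101 0.040202125221057775 4414
```

```bash
python3 -c "
import cv2,numpy as np
a=[cv2.resize(cv2.imread(f'pics/{n}_c.png'),(400,400)) for n in ('top','scene')]
cv2.imwrite('pics/both.png',np.hstack(a))"
```

```text
(no output)
```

View pics/both.png

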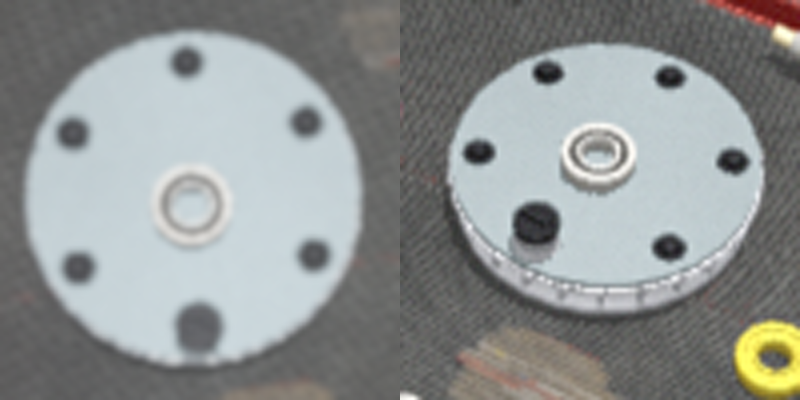

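The crop shows the neck as the larger dark post at the near edge (6 o'clock), with five equal pins. Next I fit the housing pose to the dark blobs in both views.

```bash
cat >> h.py <<'E'
from scipy.optimize import least_squares
def blobs(n,im,c=(.577,.038)):
    g=im.max(2); a=np.linspace(0,6.283,60)
    poly=proj(n,np.c_[c[0]+.108*np.cos(a),c[1]+.108*np.sin(a),0*a+.04]).astype(np.int32)
    m=np.zeros(g.shape,np.uint8); cv2.fillPoly(m,[poly],1); m[g>125]=0
    N,l,st,ce=cv2.connectedComponentsWithStats(m)
    out=[]
    for k in range(1,N):
        if st[k,4]<15: continue
        wt=np.where(l==k,150.-g,0); v,u=np.nonzero(l==k); w=wt[v,u]
        out.append((np.array([(u*w).sum(),(v*w).sum()])/w.sum(),st[k,4],ray(n,[(u*w).sum()/w.sum(),(v*w).sum()/w.sum()],.0455)))
    return out
E
python3 - <<'E'
from h import *
res=[]
for n in ("scene","top"):
    im=cv2.imread(f"pics/{n}0.png"); B=blobs(n,im)
    for b in B: print(n,b[0].round(1),b[1],b[2].round(4))
    pins=[b[2][:2] for b in B if np.hypot(*(b[2][:2]-[.4889,.030]))>.04 and np.hypot(*(b[2][:2]-[.577,.038]))>.06]
    def f(x,ps):
        r=[]
        for p in ps:
            a=[x[2]-k*np.pi/3 for k in range(1,6)]
            q=np.c_[x[0]+.09*np.cos(a),x[1]+.09*np.sin(a)]
            e=q-p; r.append(e[np.hypot(*e.T).argmin()])
        return np.ravel(r)
    s=least_squares(f,[.577,.038,np.pi+.1],args=(pins,)); print(n,len(pins),s.x.round(4),s.fun.round(4)); res+=pins
s=least_squares(f,[.577,.038,np.pi+.1],args=(res,)); print("joint",s.x.round(4),abs(s.fun).max())
for k in range(6):
    a=s.x[2]-k*np.pi/3; print(k,s.x[0]+.09*np.cos(a),s.x[1]+.09*np.sin(a))
st=env.get_state()
from scipy.spatial.transform import Rotation as R
o=st["orientation"];print(R.from_quat(o[[1,2,3,0]]).as_matrix().round(3),st["tcp_pos"])
E
```

```text
scene [311.4 157.8] 35 [0.6165 0.1165 0.0455]
scene [342. 159.] 31 [0.6659 0.0418 0.0455]
scene [294.3 177.7] 38 [0.5268 0.1103 0.0455]
scene [357.8 180. ] 38 [ 0.6261 -0.0385  0.0455]
scene [308.6 195.9] 109 [0.4992 0.0391 0.0455]
scene [341.7 201.6] 39 [ 0.5368 -0.0445  0.0455]
scene 5 [0.5765 0.036  3.2061] [-0.0001  0.0001  0.0003 -0.     -0.0003  0.0006  0.0003 -0.0004 -0.0002
 -0.0002]
top [301.1 140.1] 35 [0.6676 0.0441 0.0455]
top [331.1 155.1] 36 [ 0.628  -0.0362  0.0455]
top [272.7 158. ] 39 [0.6178 0.1186 0.0455]
top [333.1 188.5] 35 [ 0.5385 -0.0423  0.0455]
top [274.2 191.5] 36 [0.5283 0.1126 0.0455]
top [304.2 206.7] 92 [0.4892 0.033  0.0455]
top 5 [0.5781 0.0382 3.2078] [ 0.0003  0.      0.0001 -0.0004  0.      0.0003 -0.0002 -0.0003 -0.0003
  0.0004]
joint [0.5773 0.0371 3.2069] 0.00161686146700879
0 0.48747949270155055 0.031177326237286973
1 0.5272931365810131 0.11189209416137463
2 0.6171009980035697 0.11776985110657712
3 0.6670952155466637 0.042932840127691885
4 0.6272815716672012 -0.037781927796395796
5 0.5374737102446446 -0.043659684741598266
[[ 0.    -0.939  0.345]
 [ 0.     0.345  0.939]
 [-1.    -0.     0.   ]] [0.19816884 0.53981363 0.22204817]
```

```bash
python3 - <<'E'
from h import *
for n in ("top","scene"):
    d=np.load(f"{n}0d.npy");c=env.get_calibration(n);K=np.array(c["mtx"]);T=np.array(c["camera_from_world"])
    v,u=np.mgrid[:400,:640];q=np.stack([(u-K[0,2])/K[0,0]*d,(v-K[1,2])/K[1,1]*d,d],-1)
    w=(q-T[:3,3])@T[:3,:3]
    m=(d>0)&(w[...,2]>.07)&(w[...,2]<.5)&(w[...,0]>.2)&(w[...,0]<.75)&(w[...,1]>-.3)&(w[...,1]<.55)
    p=w[m]; print(n,len(p),p.min(0),p.max(0))
    for lo in np.arange(.2,.75,.05):
        s=p[(p[:,0]>lo)&(p[:,0]<lo+.05)]
        if len(s): print(lo.round(2),s[:,1].min().round(3),s[:,1].max().round(3),s[:,2].max().round(3))
E
```

```text
top 6866 [ 0.20002709 -0.29997     0.07002433] [0.74999975 0.54865135 0.4999935 ]
0.2 0.499 0.549 0.435
0.4 0.359 0.431 0.158
0.45 0.023 0.45 0.159
0.5 0.306 0.463 0.16
0.55 0.319 0.479 0.16
0.6 0.333 0.482 0.176
0.65 0.347 0.351 0.116
0.7 -0.3 0.112 0.5
scene 6710 [ 0.20008821 -0.29984699  0.07003788] [0.74999193 0.54667185 0.49997059]
0.2 0.489 0.547 0.5
0.4 0.357 0.433 0.159
0.45 0.023 0.451 0.16
0.5 0.032 0.464 0.16
0.55 0.318 0.478 0.161
0.6 0.333 0.486 0.177
0.65 0.346 0.358 0.148
0.7 -0.3 0.114 0.5
```

Emit:
{"fn": "step_arm", "kwargs": {
  "moves": [
    [[-0.352, 0, 0, 0, -0.3, -0.25, 0], [-0.352, 0, 0, 0, -0.3, -0.25, 0], [-0.352, 0, 0, 0, -0.3, -0.25, 0], [-0.352, 0, 0, 0, -0.3, -0.25, 0], [-0.352, 0, 0, 0, -0.3, -0.25, 0], [-0.352, 0, 0, 0, -0.3, -0.25, 0], [-0.352, 0, 0, 0, -0.3, -0.25, 0], [-0.352, 0, 0, 0, -0.3, -0.25, 0], [-0.352, 0, 0, 0, -0.3, -0.25, 0], [-0.352, 0, 0, 0, -0.3, -0.25, 0], [-0.352, 0, 0, 0, -0.3, -0.25, 0], [-0.352, 0, 0, 0, -0.3, -0.25, 0]]
  ],
  "force": 40
}}

```text
clock: 2.0
tcp_pos: [0.3929, 0.2029, 0.222]
orientation: [0.499, -0.501, 0.499, 0.501]
wrist_force: [-0.1, 0.5, -0.0]
finger_gap: 0.0001
```

```bash
python3 - <<'E'
from h import *
for n in ("top","scene"):
    d=np.load(f"{n}0d.npy");c=env.get_calibration(n);K=np.array(c["mtx"]);T=np.array(c["camera_from_world"])
    v,u=np.mgrid[:400,:640];q=np.stack([(u-K[0,2])/K[0,0]*d,(v-K[1,2])/K[1,1]*d,d],-1)
    w=(q-T[:3,3])@T[:3,:3]
    m=(d>0)&(w[...,0]>.68)&(w[...,0]<1)&(w[...,1]>-.15)&(w[...,1]<.2)
    p=w[m]
    for lo in np.arange(0.02,.8,.04):
        s=p[(p[:,2]>lo)&(p[:,2]<lo+.04)]
        if len(s): 
            k=s[s[:,0].argsort()[:3]]; print(n,lo.round(2),len(s),k.round(3).tolist())
s=env.get_state();print(s["joint_pos"])
E
```

```text
top 0.02 1033 [[0.68, 0.026, 0.042], [0.68, -0.006, 0.034], [0.68, 0.074, 0.039]]
top 0.06 211 [[0.769, -0.143, 0.066], [0.769, -0.138, 0.065], [0.77, -0.137, 0.072]]
top 0.1 718 [[0.736, 0.04, 0.136], [0.737, 0.06, 0.126], [0.737, 0.043, 0.127]]
top 0.14 1780 [[0.721, -0.138, 0.169], [0.721, -0.117, 0.168], [0.721, -0.119, 0.174]]
top 0.18 1642 [[0.737, 0.022, 0.193], [0.737, 0.101, 0.195], [0.737, 0.04, 0.217]]
top 0.22 1763 [[0.737, 0.051, 0.222], [0.737, 0.053, 0.221], [0.738, 0.044, 0.221]]
top 0.26 697 [[0.753, 0.03, 0.275], [0.753, 0.031, 0.295], [0.753, 0.032, 0.274]]
top 0.3 568 [[0.754, 0.035, 0.329], [0.754, 0.034, 0.338], [0.754, 0.037, 0.324]]
top 0.34 728 [[0.753, 0.036, 0.344], [0.753, 0.038, 0.353], [0.753, 0.034, 0.352]]
top 0.38 884 [[0.753, 0.04, 0.398], [0.753, 0.038, 0.402], [0.754, 0.037, 0.382]]
top 0.42 1836 [[0.736, -0.148, 0.437], [0.736, -0.144, 0.441], [0.736, -0.147, 0.445]]
top 0.46 1786 [[0.734, -0.145, 0.499], [0.735, -0.144, 0.496], [0.735, -0.139, 0.495]]
top 0.5 1804 [[0.735, -0.149, 0.507], [0.735, -0.145, 0.507], [0.736, -0.148, 0.507]]
top 0.54 2
[... 557 characters left out ...]
scene 0.26 1315 [[0.754, 0.029, 0.27], [0.754, 0.031, 0.263], [0.754, 0.029, 0.297]]
scene 0.3 703 [[0.752, 0.033, 0.312], [0.753, 0.031, 0.315], [0.754, 0.034, 0.339]]
scene 0.34 762 [[0.751, 0.032, 0.355], [0.753, 0.038, 0.368], [0.754, 0.035, 0.369]]
scene 0.38 864 [[0.752, 0.037, 0.41], [0.753, 0.038, 0.389], [0.754, 0.037, 0.381]]
scene 0.42 1465 [[0.735, -0.139, 0.445], [0.736, -0.136, 0.454], [0.736, -0.13, 0.449]]
scene 0.46 1148 [[0.735, -0.128, 0.476], [0.735, -0.141, 0.493], [0.735, -0.047, 0.489]]
scene 0.5 402 [[0.735, -0.146, 0.507], [0.735, -0.149, 0.502], [0.735, -0.144, 0.502]]
[ 2.94532387e-01  5.64698102e-02 -2.70425954e-01  1.24392368e+00
  2.87347761e-04  2.91872094e-01]
```

Emit:
{"fn": "step_arm", "kwargs": {
  "moves": [
    [[0, 0, 0, 0, -0.1344, -0.091, 0], [0, 0, 0, 0, -0.1344, -0.091, 0], [0, 0, 0, 0, -0.1344, -0.091, 0], [0, 0, 0, 0, -0.1344, -0.091, 0], [0, 0, 0, 0, -0.1344, -0.091, 0], [0, 0, 0, 0.05, -0.1344, -0.091, 0], [0, 0, 0, 0.1, -0.1344, -0.091, 0], [0, 0, 0, 0.12, -0.1344, -0.091, 0], [0, 0, 0, 0.12, -0.1344, -0.091, 0], [0, 0, 0, 0.12, -0.1344, -0.091, 0], [0, 0, 0, 0.12, -0.1344, -0.091, 0]]
  ]
}}

```text
clock: 3.1
tcp_pos: [0.5285, 0.1133, 0.1042]
orientation: [-0.5, 0.502, -0.498, -0.5]
wrist_force: [0.5, 0.2, 0.2]
finger_gap: 0.0003
```

```bash
python3 - <<'E'
from h import *
from scipy.spatial.transform import Rotation as R
s=env.get_state();o=s["orientation"];print(s["tcp_pos"],R.from_quat(o[[1,2,3,0]]).as_matrix().round(4).tolist(),s["wrist_force"])
a=[]
for n in ("scene","top"):
    im,d=env.read_camera(n); cv2.imwrite(f"pics/{n}1.png",im[:,:,::-1])
    y0,x0=(80,230) if n=="top" else (80,230)
    a.append(cv2.resize(im[y0:y0+160,x0:x0+160],(400,400),interpolation=cv2.INTER_CUBIC))
cv2.imwrite("pics/b1.png",np.hstack(a)[:,:,::-1])
E
```

```text
[0.528538   0.11327598 0.10419453] [[0.0033, -1.0, -0.0041], [0.0006, -0.0041, 1.0], [-1.0, -0.0033, 0.0006]] [0.49607241 0.23461564 0.21272387]
```

View pics/b1.png

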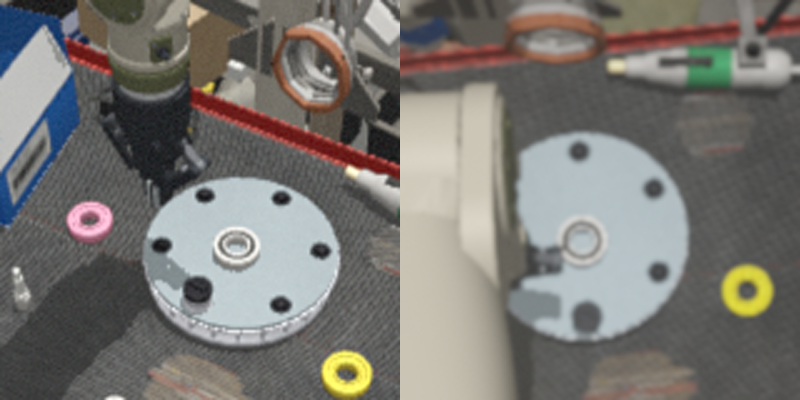

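```bash
python3 - <<'E'
from h import *
for n in ("scene","top"): print(n,((proj(n,[[.5285,.1133,.0932],[.5273,.1119,.05]])-[230,80])*2.5).round(0))
im=cv2.imread("pics/scene1.png")[110:200,250:340]; cv2.imwrite("pics/z1.png",cv2.resize(im,(600,600),interpolation=cv2.INTER_CUBIC))
E
```

```text
scene [[158. 214.]
 [160. 241.]]
top [[105. 273.]
 [111. 279.]]
```

View pics/z1.png

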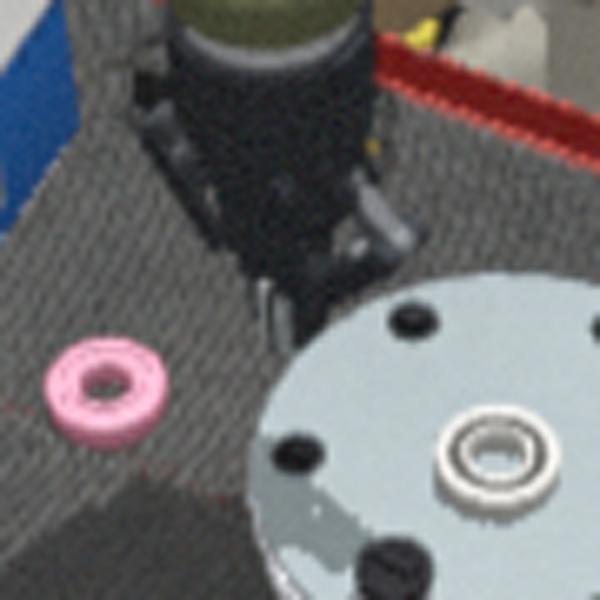

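Emit:
{"fn": "step_arm", "kwargs": {
  "moves": [
    [[0, 0, 0, 0.02, 0.0012, -0.0014, 0], [0, 0, 0, 0.036, 0.0012, -0.0014, 0], [0, 0, 0, 0.04, 0.0012, -0.0014, 0], [0, 0, 0, 0.041, 0.0012, -0.0014, 0], [0, 0, 0, 0.042, 0.0012, -0.0014, 0], [0, 0, 0, 0.043, 0.0012, -0.0014, 0], [0, 0, 0, 0.044, 0.0012, -0.0014, 0], [0, 0, 0, 0.045, 0.0012, -0.0014, 0], [0, 0, 0, 0.046, 0.0012, -0.0014, 0], [0, 0, 0, 0.046, 0.0012, -0.0014, 0]]
  ]
}}

```text
clock: 4.2
tcp_pos: [0.5277, 0.1114, 0.058]
orientation: [-0.5, 0.502, -0.498, -0.5]
wrist_force: [-0.6, -0.8, -0.5]
finger_gap: 0.0
```

```bash
python3 -c "
from h import *
s=env.get_state();print(s['tcp_pos'],s['wrist_force'])"
```

```text
[0.52769794 0.11144061 0.05798748] [-0.57943019 -0.76781779 -0.54793928]
```

Emit:
{"fn": "step_arm", "kwargs": {
  "moves": [
    [[0, 0, 0, 0.001, 0, 0, 0], [0, 0, 0, 0.002, 0, 0, 0]]
  ]
}}

```text
clock: 4.4
tcp_pos: [0.5277, 0.1114, 0.0559]
orientation: [-0.5, 0.502, -0.498, -0.5]
wrist_force: [0.3, 0.3, -0.4]
finger_gap: -0.0001
```

Emit:
{"fn": "step_arm", "kwargs": {
  "moves": [
    [[0, 0, 0, 0.001, 0, 0, 0], [0, 0, 0, 0.0015, 0, 0, 0]]
  ]
}}

```text
clock: 4.6
tcp_pos: [0.5276, 0.1114, 0.0542]
orientation: [-0.5, 0.501, -0.498, -0.5]
wrist_force: [0.2, 0.3, -0.4]
finger_gap: -0.0001
```

Emit:
{"fn": "step_arm", "kwargs": {
  "moves": [
    [[0, 0, 0, 0.001, 0, 0, 0]]
  ]
}}

```text
clock: 4.7
tcp_pos: [0.5277, 0.1115, 0.0532]
orientation: [-0.5, 0.501, -0.498, -0.5]
wrist_force: [0.3, 0.3, -0.1]
finger_gap: -0.0002
```

```bash
python3 - <<'E'
from h import *
im,d=env.read_camera("scene"); cv2.imwrite("pics/s2.png",cv2.resize(im[130:210,260:340],(600,600),interpolation=cv2.INTER_CUBIC)[:,:,::-1])
print((proj("scene",[[.5277,.1114,.0422]])-[260,130])*7.5)
E
```

```text
[[256.32392128 360.85357121]]
```

View pics/s2.png

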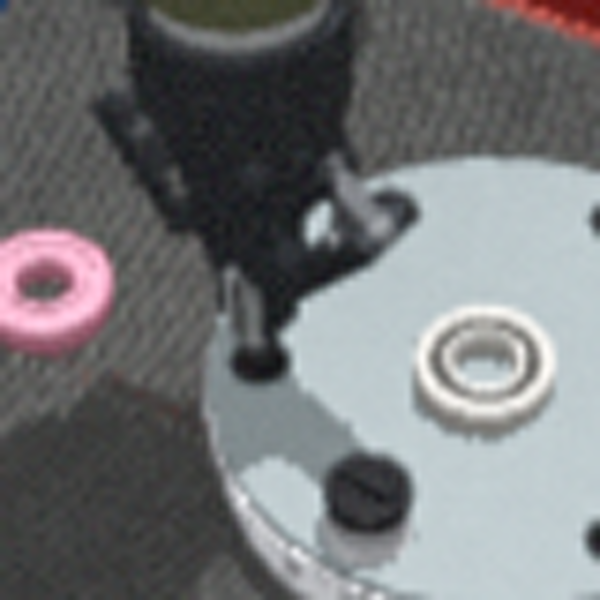

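The fingertips sit on pin 1 at about (255,350) in the crop, but there is no force yet, so I continue in small steps.

Emit:
{"fn": "step_arm", "kwargs": {
  "moves": [
    [[0, 0, 0, 0.0005, 0, 0, 0], [0, 0, 0, 0.001, 0, 0, 0]]
  ]
}}

```text
clock: 4.95
tcp_pos: [0.5275, 0.1114, 0.0519]
orientation: [-0.5, 0.501, -0.498, -0.5]
wrist_force: [0.1, 0.7, 0.1]
finger_gap: 0.0002
```

Emit:
{"fn": "step_arm", "kwargs": {
  "moves": [
    [[0, 0, 0, 0.0005, 0, 0, 0], [0, 0, 0, 0.001, 0, 0, 0]]
  ]
}}

```text
clock: 5.15
tcp_pos: [0.5275, 0.1114, 0.0509]
orientation: [-0.5, 0.501, -0.498, -0.5]
wrist_force: [-1.1, -0.7, 1.2]
finger_gap: 0.0001
```

Emit:
{"fn": "step_arm", "kwargs": {
  "moves": [
    [[0, 0, 0, 0.0005, 0, 0, 0], [0, 0, 0, 0.001, 0, 0, 0]]
  ]
}}

```text
clock: 5.35
tcp_pos: [0.5275, 0.1114, 0.0498]
orientation: [-0.5, 0.501, -0.498, -0.5]
wrist_force: [-0.3, 0.3, -0.3]
finger_gap: -0.0002
```

Emit:
{"fn": "step_arm", "kwargs": {
  "moves": [
    [[0, 0, 0, 0.0005, 0, 0, 0], [0, 0, 0, 0.001, 0, 0, 0]]
  ]
}}

```text
clock: 5.55
tcp_pos: [0.5275, 0.1114, 0.0488]
orientation: [-0.5, 0.501, -0.498, -0.5]
wrist_force: [0.8, 0.1, 0.1]
finger_gap: 0.0
```

```bash
python3 - <<'E'
from h import *
im,d=env.read_camera("scene"); cv2.imwrite("pics/s3.png",cv2.resize(im[150:200,270:320],(700,600),interpolation=cv2.INTER_NEAREST)[:,:,::-1])
c=env.get_calibration("scene");K=np.array(c["mtx"]);T=np.array(c["camera_from_world"])
v,u=np.mgrid[:400,:640];q=np.stack([(u-K[0,2])/K[0,0]*d,(v-K[1,2])/K[1,1]*d,d],-1)
w=(q-T[:3,3])@T[:3,:3]
for r in range(164,184): print(r,[f"{w[r,cc,2]*1000:.0f}" for cc in range(286,306)])
print((w[174,288:300]*1000).round(0).tolist()); print(proj("scene",[[.5275,.1114,.0378]]))
E
```

```text
164 ['1', '105', '108', '109', '111', '106', '115', '125', '129', '122', '117', '111', '115', '113', '117', '115', '126', '139', '141', '146']
165 ['0', '-1', '104', '108', '108', '103', '112', '116', '119', '121', '118', '117', '113', '116', '118', '131', '134', '135', '139', '143']
166 ['-2', '-1', '1', '102', '103', '98', '109', '111', '113', '117', '113', '111', '113', '120', '128', '130', '134', '131', '133', '138']
167 ['2', '0', '1', '88', '98', '933', '103', '103', '109', '113', '108', '106', '118', '121', '122', '124', '126', '129', '130', '133']
168 ['2', '2', '-2', '82', '91', '95', '97', '101', '106', '106', '100', '113', '117', '115', '120', '120', '123', '125', '128', '130']
169 ['2', '-1', '1', '82', '89', '92', '91', '98', '100', '96', '98', '106', '113', '115', '115', '118', '117', '120', '41', '42']
170 ['-2', '0', '-4', '76', '86', '85', '90', '91', '90', '90', '95', '88', '105', '107', '112', '111', '42', '40', '40', '39']
171 ['2', '4', '6', '70', '81', '83', '85', '88', '86', '83', '88', '87', '81', '78', '40', '43', '44', '38', '41', '43']
172 ['-2', '4', '3', 
[... 1055 characters left out ...]
40', '39', '40', '39', '43', '39']
181 ['5', '34', '40', '44', '44', '42', '42', '44', '43', '42', '43', '41', '41', '38', '40', '39', '44', '40', '38', '46']
182 ['-3', '34', '40', '42', '42', '41', '39', '40', '40', '43', '41', '42', '43', '933', '43', '44', '42', '41', '43', '42']
183 ['4', '35', '41', '42', '42', '41', '41', '41', '40', '42', '40', '38', '42', '39', '38', '40', '41', '39', '41', '39']
[[556.0, 159.0, 0.0], [533.0, 134.0, 40.0], [517.0, 117.0, 66.0], [518.0, 113.0, 68.0], [517.0, 109.0, 72.0], [517.0, 105.0, 75.0], [520.0, 105.0, 72.0], [523.0, 103.0, 71.0], [518.0, 96.0, 80.0], [524.0, 97.0, 74.0], [548.0, 113.0, 40.0], [549.0, 111.0, 40.0]]
[[294.19355929 179.15213001]]
```

View pics/s3.png

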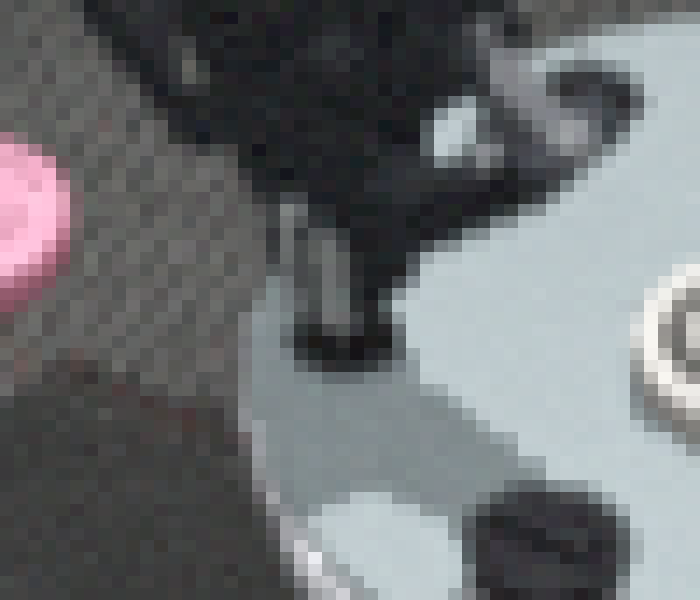

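The depth picture puts the real fingertips at about 0.055 m, higher than the TCP reading implies. They are just above the pin, so I go on down by feel.

Emit:
{"fn": "step_arm", "kwargs": {
  "moves": [
    [[0, 0, 0, 0.001, 0, 0, 0], [0, 0, 0, 0.002, 0, 0, 0], [0, 0, 0, 0.003, 0, 0, 0]]
  ]
}}

```text
clock: 5.9
tcp_pos: [0.5275, 0.1114, 0.0456]
orientation: [-0.5, 0.501, -0.498, -0.5]
wrist_force: [0.1, 0.8, -0.8]
finger_gap: 0.0001
```

Emit:
{"fn": "step_arm", "kwargs": {
  "moves": [
    [[0, 0, 0, 0.001, 0, 0, 0], [0, 0, 0, 0.002, 0, 0, 0]]
  ]
}}

```text
clock: 6.1
tcp_pos: [0.5274, 0.1114, 0.0435]
orientation: [-0.5, 0.501, -0.498, -0.5]
wrist_force: [0.4, -0.5, 0.9]
finger_gap: -0.0003
```

Emit:
{"fn": "step_arm", "kwargs": {
  "moves": [
    [[0, 0, 0, 0.001, 0, 0, 0], [0, 0, 0, 0.002, 0, 0, 0]]
  ]
}}

```text
clock: 6.3
tcp_pos: [0.5274, 0.1114, 0.0414]
orientation: [-0.5, 0.501, -0.498, -0.5]
wrist_force: [-0.0, -0.7, -0.8]
finger_gap: -0.0001
```

```bash
python3 - <<'E'
from h import *
s=env.get_state();print(s["joint_pos"],s["tau"],s["tcp_pos"])
im,d=env.read_camera("scene"); cv2.imwrite("pics/s4.png",cv2.resize(im[150:200,270:320],(700,600),interpolation=cv2.INTER_NEAREST)[:,:,::-1])
c=env.get_calibration("scene");K=np.array(c["mtx"]);T=np.array(c["camera_from_world"])
v,u=np.mgrid[:400,:640];q=np.stack([(u-K[0,2])/K[0,0]*d,(v-K[1,2])/K[1,1]*d,d],-1)
w=(q-T[:3,3])@T[:3,:3]
for r in range(170,184): print(r,[f"{w[r,cc,2]*1000:.0f}" for cc in range(286,306)])
E
```

```text
[ 5.90305245e-02  3.66527309e-01 -3.46620455e-01  8.55044945e-01
  3.59706544e-04  5.57400803e-02] [-9.17258294e-04 -4.64542186e+01  2.53058249e+01  8.77189828e-03
  8.69505675e-04 -3.03842626e-05] [0.52741627 0.11142098 0.04140997]
170 ['1', '-1', '2', '76', '84', '86', '92', '96', '95', '99', '93', '103', '107', '107', '111', '111', '115', '116', '117', '122']
171 ['0', '2', '3', '71', '80', '83', '85', '87', '92', '86', '90', '85', '103', '104', '104', '106', '112', '111', '46', '41']
172 ['2', '-1', '2', '68', '72', '78', '81', '83', '82', '81', '88', '82', '78', '100', '98', '101', '40', '40', '42', '43']
173 ['5', '-0', '1', '62', '69', '75', '76', '79', '78', '77', '78', '79', '73', '70', '41', '39', '40', '42', '40', '41']
174 ['4', '3', '-3', '42', '68', '67', '74', '76', '72', '75', '78', '74', '68', '65', '41', '43', '39', '40', '41', '42']
175 ['2', '5', '42', '42', '64', '933', '64', '73', '71', '68', '71', '71', '63', '40', '42', '41', '41', '42', '43', '42']
176 ['-0', '2', '40', '41', '58', '60', '62', '66', '65', '66', '68', '67', '43', '43', '41', '42', '39', '43', 
[... 181 characters left out ...]
57', '57', '54', '45', '47', '45', '40', '44', '42', '44', '42', '38', '41']
179 ['-4', '35', '42', '44', '43', '45', '44', '41', '46', '43', '46', '46', '42', '39', '41', '40', '39', '41', '44', '39']
180 ['3', '32', '42', '42', '40', '39', '44', '45', '41', '42', '43', '39', '43', '41', '41', '41', '40', '39', '37', '42']
181 ['-1', '34', '42', '42', '45', '41', '40', '42', '41', '44', '41', '42', '43', '39', '41', '41', '40', '41', '42', '42']
182 ['-2', '33', '39', '41', '42', '43', '44', '42', '45', '40', '43', '41', '43', '42', '43', '42', '39', '41', '39', '40']
183 ['-0', '35', '39', '42', '41', '40', '41', '41', '40', '42', '40', '40', '41', '42', '38', '44', '39', '42', '42', '44']
```

View pics/s4.png

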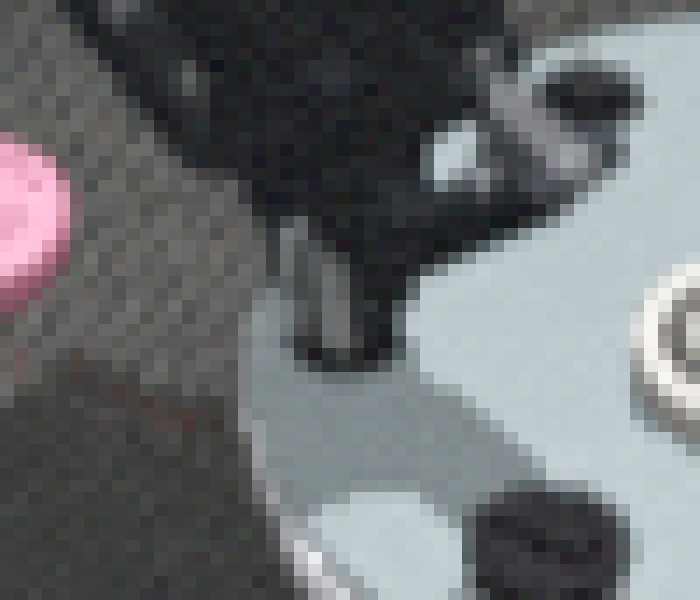

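```bash
python3 - <<'E'
from h import *
for z in (.03,.04,.045,.05,.055,.06): print(z,proj("scene",[[.516,.107,z],[.516,.1114,z],[.516,.1114+.0145,z],[.516,.1114-.0145,z]]).round(1).tolist())
print(proj("scene",[[.5273,.1119,.05]]),proj("scene",[[.5273,.1119,.043]]))
E
```

```text
0.03 [[293.0, 184.1], [291.8, 183.4], [287.8, 181.1], [295.8, 185.8]]
0.04 [[292.9, 181.9], [291.6, 181.2], [287.6, 178.8], [295.7, 183.6]]
0.045 [[292.8, 180.8], [291.6, 180.1], [287.5, 177.7], [295.6, 182.4]]
0.05 [[292.7, 179.6], [291.5, 178.9], [287.4, 176.6], [295.6, 181.3]]
0.055 [[292.7, 178.5], [291.4, 177.8], [287.3, 175.4], [295.5, 180.2]]
0.06 [[292.6, 177.3], [291.3, 176.6], [287.2, 174.2], [295.5, 179.0]]
[[293.84019475 176.34265382]] [[293.93848953 177.9391922 ]]
```

Emit:
{"fn": "step_arm", "kwargs": {
  "moves": [
    [[0, 0, 0, 0.001, 0, 0, 0], [0, 0, 0, 0.002, 0, 0, 0]]
  ]
}}

```text
clock: 6.55
tcp_pos: [0.5274, 0.1114, 0.0393]
orientation: [-0.5, 0.501, -0.498, -0.5]
wrist_force: [-0.5, -0.6, 3.8]
finger_gap: -0.0
```

Emit:
{"fn": "step_arm", "kwargs": {
  "moves": [
    [[0, 0, 0, 0.001, 0, 0, 0], [0, 0, 0, 0.002, 0, 0, 0]]
  ]
}}

```text
clock: 6.75
tcp_pos: [0.5274, 0.1114, 0.0375]
orientation: [-0.5, 0.501, -0.498, -0.5]
wrist_force: [-1.0, 1.0, 3.4]
finger_gap: 0.0002
```

Emit:
{"fn": "step_arm", "kwargs": {
  "moves": [
    [[0, 0, 0, 0.001, 0, 0, 0], [0, 0, 0, 0.002, 0, 0, 0]]
  ]
}}

```text
clock: 6.95
tcp_pos: [0.5274, 0.1114, 0.0356]
orientation: [-0.5, 0.501, -0.498, -0.5]
wrist_force: [-1.2, -0.1, 3.5]
finger_gap: 0.0003
```

Contact came at TCP z of about 0.040 with 3.5 N of friction. The stop should be near 0.033.

Emit:
{"fn": "step_arm", "kwargs": {
  "moves": [
    [[0, 0, 0, 0.0005, 0, 0, 0], [0, 0, 0, 0.0015, 0, 0, 0]]
  ]
}}

```text
clock: 7.15
tcp_pos: [0.5274, 0.1115, 0.0341]
orientation: [-0.5, 0.501, -0.498, -0.5]
wrist_force: [-1.5, 0.4, 2.8]
finger_gap: -0.0001
```

Emit:
{"fn": "step_arm", "kwargs": {
  "moves": [
    [[0, 0, 0, 0.0005, 0, 0, 0], [0, 0, 0, 0.001, 0, 0, 0]]
  ]
}}

```text
clock: 7.35
tcp_pos: [0.5275, 0.1115, 0.0333]
orientation: [-0.5, 0.501, -0.498, -0.5]
wrist_force: [-3.8, 0.1, 8.9]
finger_gap: 0.0002
```

Emit:
{"fn": "step_arm", "kwargs": {
  "moves": [
    [[0, 0, 0, 0.0005, 0, 0, 0]]
  ]
}}

```text
clock: 7.45
tcp_pos: [0.5274, 0.1115, 0.0333]
orientation: [-0.5, 0.502, -0.498, -0.5]
wrist_force: [-2.8, -0.9, 9.5]
finger_gap: 0.0002
```

```bash
python3 - <<'E'
from h import *
s=env.get_state();print(s["tcp_pos"],s["wrist_force"],s["ft_torque"])
a=[]
im,d=env.read_camera("scene"); a.append(im[150:200,270:320]); a.append(im[130:230,260:360]);cv2.imwrite("pics/scene5.png",im[:,:,::-1])
cv2.imwrite("pics/s5.png",np.hstack([cv2.resize(x,(400,400),interpolation=cv2.INTER_CUBIC) for x in a])[:,:,::-1])
B=blobs("scene",im[:,:,::-1])
for b in B: print(b[0].round(1),b[1],b[2].round(4))
E
```

```text
[0.52744471 0.11148861 0.03330364] [-2.75017494 -0.94659495  9.46203099] [-0.08371577  0.6136455   0.0193107 ]
[299.7 167.2] 352 [0.5672 0.1219 0.0455]
[342. 159.] 31 [0.666  0.0418 0.0455]
[357.8 180. ] 38 [ 0.6262 -0.0385  0.0455]
[308.5 195.7] 121 [0.4995 0.0399 0.0455]
[341.8 201.6] 40 [ 0.5369 -0.0445  0.0455]
```

View pics/s5.png

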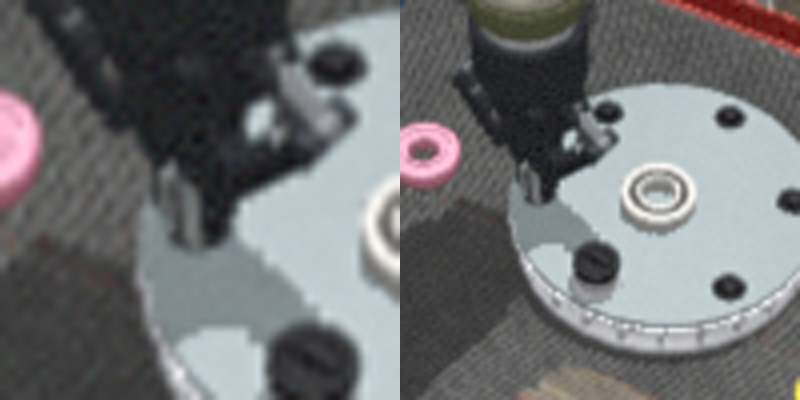

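Pin 1 is home: it travelled at least 6 mm and then went rigid at 9.5 N with TCP z at 0.0333. The fingertips are therefore really about 10 mm above the reported TCP. Next is the arc to pin 2 with the tips about 19 mm above the cover.

```bash
cat > arc.py <<'E'
from h import *
from scipy.spatial.transform import Rotation as R
import sys
def arc(i,j,zt=.0495,n=8,pose=(.5773,.0371,3.2069)):
    s=env.get_state();o=s["orientation"];M=R.from_quat(o[[1,2,3,0]]).as_matrix();p=s["tcp_pos"]
    print("tcp",p.round(4),s["wrist_force"].round(1))
    for t in np.linspace(i,j,n+1):
        a=pose[2]-t*np.pi/3
        q=M.T@(np.array([pose[0]+.09*np.cos(a),pose[1]+.09*np.sin(a),zt])-p)
        print(q.round(4).tolist())
if __name__=="__main__": arc(int(sys.argv[1]),int(sys.argv[2]))
E
python3 arc.py 1 2
```

```text
tcp [0.5275 0.1115 0.0333] [-3.   0.6  6.7]
[-0.0162, 0.0001, 0.0005]
[-0.0161, -0.0101, 0.0063]
[-0.0161, -0.021, 0.0108]
[-0.016, -0.0324, 0.0138]
[-0.016, -0.0441, 0.0153]
[-0.016, -0.0558, 0.0153]
[-0.0159, -0.0675, 0.0137]
[-0.0159, -0.0789, 0.0106]
[-0.0159, -0.0897, 0.006]
```

Emit:
{"fn": "step_arm", "kwargs": {
  "moves": [
    [[0, 0, 0, -0.008, 0, 0, 0], [0, 0, 0, -0.016, 0, 0.0005, 0], [0, 0, 0, -0.016, -0.01, 0.0063, 0], [0, 0, 0, -0.016, -0.021, 0.0108, 0], [0, 0, 0, -0.016, -0.0324, 0.0138, 0], [0, 0, 0, -0.016, -0.0441, 0.0153, 0], [0, 0, 0, -0.016, -0.0558, 0.0153, 0], [0, 0, 0, -0.016, -0.0675, 0.0137, 0], [0, 0, 0, -0.016, -0.0789, 0.0106, 0], [0, 0, 0, -0.016, -0.0897, 0.006, 0], [0, 0, 0, -0.016, -0.0897, 0.006, 0], [0, 0, 0, -0.016, -0.0897, 0.006, 0]]
  ]
}}

```text
clock: 8.7
tcp_pos: [0.6171, 0.1178, 0.0493]
orientation: [-0.5, 0.501, -0.498, -0.5]
wrist_force: [-0.1, 0.0, -0.7]
finger_gap: -0.0005
```

```bash
python3 - <<'E'
from h import *
s=env.get_state();print(s["tcp_pos"],s["wrist_force"])
im,d=env.read_camera("scene");cv2.imwrite("pics/scene6.png",im[:,:,::-1])
a=[im[140:190,280:330],im[130:230,260:360]]
cv2.imwrite("pics/s6.png",np.hstack([cv2.resize(x,(400,400),interpolation=cv2.INTER_CUBIC) for x in a])[:,:,::-1])
for b in blobs("scene",im[:,:,::-1]): print(b[0].round(1),b[1],b[2].round(4))
E
```

```text
[0.61709674 0.11775381 0.04928891] [-0.0716945   0.0308492  -0.72963466]
[311.6 157. ] 59 [0.6195 0.1182 0.0455]
[342. 159.] 31 [0.666  0.0418 0.0455]
[290.7 167.9] 17 [0.5498 0.141  0.0455]
[294.2 177.6] 53 [0.5271 0.1106 0.0455]
[357.7 180. ] 38 [ 0.6262 -0.0385  0.0455]
[308.6 195.9] 109 [0.4992 0.0392 0.0455]
[341.7 201.6] 39 [ 0.5368 -0.0445  0.0455]
```

View pics/s6.png

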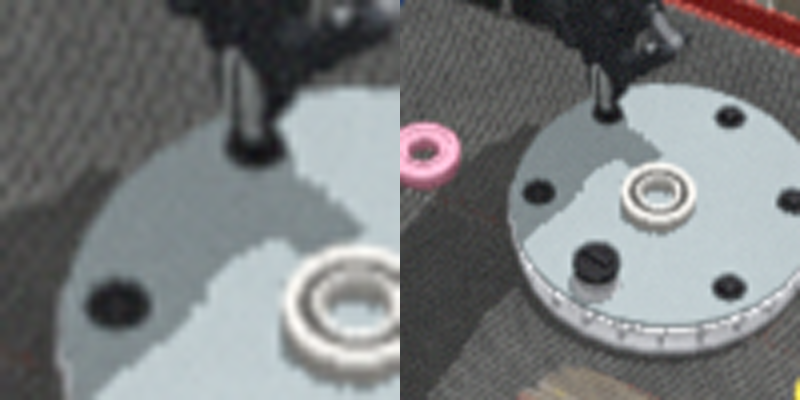

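Pin 1 now reads as flat at (118,303) in the left crop, and the tips are over pin 2. I descend.

Emit:
{"fn": "step_arm", "kwargs": {
  "moves": [
    [[0, 0, 0, 0.004, 0, 0, 0], [0, 0, 0, 0.008, 0, 0, 0], [0, 0, 0, 0.0095, 0, 0, 0], [0, 0, 0, 0.0105, 0, 0, 0], [0, 0, 0, 0.0115, 0, 0, 0]]
  ]
}}

```text
clock: 9.25
tcp_pos: [0.6162, 0.118, 0.0379]
orientation: [-0.5, 0.501, -0.498, -0.501]
wrist_force: [-2.2, 0.2, 2.6]
finger_gap: -0.0001
```

Emit:
{"fn": "step_arm", "kwargs": {
  "moves": [
    [[0, 0, 0, 0.001, 0, 0, 0], [0, 0, 0, 0.002, 0, 0, 0]]
  ]
}}

```text
clock: 9.45
tcp_pos: [0.6162, 0.118, 0.0361]
orientation: [-0.5, 0.501, -0.498, -0.501]
wrist_force: [-2.2, 1.2, 2.3]
finger_gap: -0.0001
```

Emit:
{"fn": "step_arm", "kwargs": {
  "moves": [
    [[0, 0, 0, 0.0007, 0, 0, 0], [0, 0, 0, 0.0015, 0, 0, 0]]
  ]
}}

```text
clock: 9.65
tcp_pos: [0.6162, 0.118, 0.0346]
orientation: [-0.5, 0.501, -0.498, -0.501]
wrist_force: [-1.9, -0.4, 3.0]
finger_gap: -0.0
```

Emit:
{"fn": "step_arm", "kwargs": {
  "moves": [
    [[0, 0, 0, 0.0005, 0, 0, 0], [0, 0, 0, 0.001, 0, 0, 0]]
  ]
}}

```text
clock: 9.85
tcp_pos: [0.6162, 0.118, 0.0336]
orientation: [-0.5, 0.501, -0.498, -0.501]
wrist_force: [-1.1, -0.0, 2.5]
finger_gap: -0.0003
```

Emit:
{"fn": "step_arm", "kwargs": {
  "moves": [
    [[0, 0, 0, 0.0005, 0, 0, 0], [0, 0, 0, 0.0008, 0, 0, 0]]
  ]
}}

```text
clock: 10.05
tcp_pos: [0.6162, 0.118, 0.0334]
orientation: [-0.5, 0.501, -0.498, -0.501]
wrist_force: [-3.6, 0.3, 8.8]
finger_gap: -0.0001
```

```bash
python3 arc.py 2 3
```

```text
tcp [0.6162 0.118  0.0334] [-3.6  0.3  8.8]
[-0.0161, -0.0009, -0.0002]
[-0.0161, -0.0111, -0.0061]
[-0.0161, -0.0204, -0.0133]
[-0.0161, -0.0287, -0.0217]
[-0.0161, -0.0358, -0.0311]
[-0.0161, -0.0417, -0.0413]
[-0.0161, -0.0461, -0.0522]
[-0.0161, -0.0491, -0.0636]
[-0.0161, -0.0506, -0.0752]
```

Emit:
{"fn": "step_arm", "kwargs": {
  "moves": [
    [[0, 0, 0, -0.008, 0, 0, 0], [0, 0, 0, -0.016, -0.001, 0, 0], [0, 0, 0, -0.016, -0.0111, -0.0061, 0], [0, 0, 0, -0.016, -0.0204, -0.0133, 0], [0, 0, 0, -0.016, -0.0287, -0.0217, 0], [0, 0, 0, -0.016, -0.0358, -0.0311, 0], [0, 0, 0, -0.016, -0.0417, -0.0413, 0], [0, 0, 0, -0.016, -0.0461, -0.0522, 0]]
  ]
}}

```text
clock: 10.85
tcp_pos: [0.663, 0.0648, 0.049]
orientation: [-0.5, 0.501, -0.499, -0.501]
wrist_force: [-0.5, -0.1, 0.4]
finger_gap: 0.0003
```

```bash
python3 - <<'E'
from h import *
s=env.get_state();print(s["tcp_pos"],s["wrist_force"])
a=[]
for n in ("scene","top"):
    im,d=env.read_camera(n);cv2.imwrite(f"pics/{n}7.png",im[:,:,::-1]); a.append(im[40:200,260:420])
    c=env.get_calibration(n);K=np.array(c["mtx"]);T=np.array(c["camera_from_world"])
cv2.imwrite("pics/s7.png",np.hstack([cv2.resize(x,(400,400),interpolation=cv2.INTER_CUBIC) for x in a])[:,:,::-1])
E
```

```text
[0.66296214 0.06482271 0.04897548] [-0.46229943 -0.1244077   0.37442793]
```

View pics/s7.png

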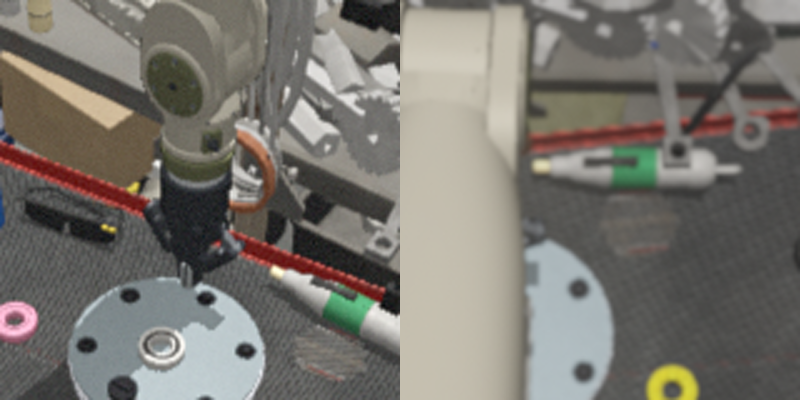

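The tips are nearing pin 3 at (205,298) in the crop. The orange ring on the back wall is behind the gripper, but the margin is fine for the remaining 4 mm in x.

Emit:
{"fn": "step_arm", "kwargs": {
  "moves": [
    [[0, 0, 0, 0, -0.0025, -0.011, 0], [0, 0, 0, 0, -0.0041, -0.022, 0], [0, 0, 0, 0, -0.0041, -0.022, 0], [0, 0, 0, 0, -0.0041, -0.022, 0]]
  ]
}}

```text
clock: 11.35
tcp_pos: [0.6672, 0.0416, 0.0492]
orientation: [0.501, -0.501, 0.499, 0.5]
wrist_force: [-0.3, -0.0, 0.4]
finger_gap: -0.0001
```

Emit:
{"fn": "step_arm", "kwargs": {
  "moves": [
    [[0, 0, 0, 0.004, 0, 0, 0], [0, 0, 0, 0.008, 0, 0, 0], [0, 0, 0, 0.0095, 0, 0, 0], [0, 0, 0, 0.0105, 0, 0, 0], [0, 0, 0, 0.0115, 0, 0, 0]]
  ]
}}

```text
clock: 11.85
tcp_pos: [0.6669, 0.042, 0.0379]
orientation: [-0.5, 0.5, -0.499, -0.5]
wrist_force: [-1.1, 1.6, 2.3]
finger_gap: -0.0002
```

Emit:
{"fn": "step_arm", "kwargs": {
  "moves": [
    [[0, 0, 0, 0.001, 0, 0, 0], [0, 0, 0, 0.002, 0, 0, 0]]
  ]
}}

```text
clock: 12.05
tcp_pos: [0.6669, 0.042, 0.036]
orientation: [-0.5, 0.501, -0.499, -0.5]
wrist_force: [-0.2, -0.1, 2.8]
finger_gap: 0.0002
```

Emit:
{"fn": "step_arm", "kwargs": {
  "moves": [
    [[0, 0, 0, 0.001, 0, 0, 0], [0, 0, 0, 0.0022, 0, 0, 0]]
  ]
}}

```text
clock: 12.25
tcp_pos: [0.6669, 0.0421, 0.0338]
orientation: [-0.5, 0.501, -0.499, -0.5]
wrist_force: [-1.2, -0.3, 3.2]
finger_gap: -0.0
```

Emit:
{"fn": "step_arm", "kwargs": {
  "moves": [
    [[0, 0, 0, 0.0005, 0, 0, 0], [0, 0, 0, 0.0008, 0, 0, 0]]
  ]
}}

```text
clock: 12.45
tcp_pos: [0.667, 0.042, 0.0334]
orientation: [-0.5, 0.501, -0.499, -0.5]
wrist_force: [-2.5, -0.2, 6.6]
finger_gap: -0.0004
```

```bash
python3 arc.py 3 4
```

```text
tcp [0.667  0.042  0.0334] [-2.5 -0.2  6.6]
[-0.0161, -0.0002, 0.0009]
[-0.0161, -0.0002, -0.0108]
[-0.0161, 0.0014, -0.0225]
[-0.0162, 0.0044, -0.0339]
[-0.0162, 0.009, -0.0447]
[-0.0162, 0.0149, -0.0549]
[-0.0162, 0.022, -0.0643]
[-0.0162, 0.0304, -0.0726]
[-0.0163, 0.0397, -0.0797]
```

Pin 3 is home: the same stop height and force rising to 6.6 N. On to pin 4.

Emit:
{"fn": "step_arm", "kwargs": {
  "moves": [
    [[0, 0, 0, -0.008, 0, 0, 0], [0, 0, 0, -0.016, 0, 0, 0], [0, 0, 0, -0.016, 0, -0.0108, 0], [0, 0, 0, -0.016, 0.0014, -0.0225, 0], [0, 0, 0, -0.016, 0.0044, -0.0339, 0], [0, 0, 0, -0.016, 0.009, -0.0447, 0], [0, 0, 0, -0.016, 0.0149, -0.0549, 0], [0, 0, 0, -0.016, 0.022, -0.0643, 0], [0, 0, 0, -0.016, 0.0304, -0.0726, 0], [0, 0, 0, -0.016, 0.0397, -0.0797, 0], [0, 0, 0, -0.016, 0.0397, -0.0797, 0], [0, 0, 0, -0.016, 0.0397, -0.0797, 0]]
  ]
}}

```text
clock: 13.65
tcp_pos: [0.6272, -0.0377, 0.0495]
orientation: [0.501, -0.501, 0.499, 0.5]
wrist_force: [0.1, 0.3, -0.3]
finger_gap: 0.0
```

Emit:
{"fn": "step_arm", "kwargs": {
  "moves": [
    [[0, 0, 0, 0.004, 0, 0, 0], [0, 0, 0, 0.008, 0, 0, 0], [0, 0, 0, 0.0095, 0, 0, 0], [0, 0, 0, 0.0105, 0, 0, 0], [0, 0, 0, 0.0115, 0, 0, 0]]
  ]
}}

```text
clock: 14.15
tcp_pos: [0.6271, -0.0373, 0.038]
orientation: [0.501, -0.501, 0.499, 0.5]
wrist_force: [-1.8, 1.5, 2.5]
finger_gap: -0.0001
```

Emit:
{"fn": "step_arm", "kwargs": {
  "moves": [
    [[0, 0, 0, 0.001, 0, 0, 0], [0, 0, 0, 0.002, 0, 0, 0]]
  ]
}}

```text
clock: 14.35
tcp_pos: [0.6271, -0.0373, 0.0362]
orientation: [0.501, -0.501, 0.499, 0.5]
wrist_force: [-1.9, 0.4, 3.0]
finger_gap: 0.0001
```

Emit:
{"fn": "step_arm", "kwargs": {
  "moves": [
    [[0, 0, 0, 0.001, 0, 0, 0], [0, 0, 0, 0.0024, 0, 0, 0]]
  ]
}}

```text
clock: 14.55
tcp_pos: [0.6271, -0.0373, 0.0339]
orientation: [-0.501, 0.501, -0.499, -0.5]
wrist_force: [-1.2, 0.7, 3.6]
finger_gap: -0.0
```

Emit:
{"fn": "step_arm", "kwargs": {
  "moves": [
    [[0, 0, 0, 0.0005, 0, 0, 0], [0, 0, 0, 0.0008, 0, 0, 0]]
  ]
}}

```text
clock: 14.75
tcp_pos: [0.6271, -0.0373, 0.0334]
orientation: [0.501, -0.501, 0.499, 0.5]
wrist_force: [-2.8, 0.4, 6.7]
finger_gap: -0.0
```

```bash
python3 arc.py 4 5
```

```text
tcp [ 0.6271 -0.0373  0.0334] [-2.8  0.4  6.7]
[-0.0161, -0.0002, -0.0004]
[-0.0161, 0.01, -0.0063]
[-0.0162, 0.0209, -0.0108]
[-0.0162, 0.0323, -0.0138]
[-0.0162, 0.0439, -0.0153]
[-0.0163, 0.0557, -0.0153]
[-0.0163, 0.0674, -0.0138]
[-0.0163, 0.0787, -0.0107]
[-0.0164, 0.0896, -0.0062]
```

Pin 4 is home. On to pin 5.

Emit:
{"fn": "step_arm", "kwargs": {
  "moves": [
    [[0, 0, 0, -0.008, 0, 0, 0], [0, 0, 0, -0.016, 0, 0, 0], [0, 0, 0, -0.016, 0.01, -0.0063, 0], [0, 0, 0, -0.016, 0.0209, -0.0108, 0], [0, 0, 0, -0.016, 0.0323, -0.0138, 0], [0, 0, 0, -0.016, 0.0439, -0.0153, 0], [0, 0, 0, -0.016, 0.0557, -0.0153, 0], [0, 0, 0, -0.016, 0.0674, -0.0138, 0], [0, 0, 0, -0.016, 0.0787, -0.0107, 0], [0, 0, 0, -0.016, 0.0896, -0.0062, 0], [0, 0, 0, -0.016, 0.0896, -0.0062, 0], [0, 0, 0, -0.016, 0.0896, -0.0062, 0]]
  ]
}}

```text
clock: 15.95
tcp_pos: [0.5376, -0.0437, 0.0494]
orientation: [-0.501, 0.501, -0.499, -0.5]
wrist_force: [0.1, 0.4, 0.2]
finger_gap: 0.0001
```

Emit:
{"fn": "step_arm", "kwargs": {
  "moves": [
    [[0, 0, 0, 0.004, 0, 0, 0], [0, 0, 0, 0.008, 0, 0, 0], [0, 0, 0, 0.0095, 0, 0, 0], [0, 0, 0, 0.0105, 0, 0, 0], [0, 0, 0, 0.0115, 0, 0, 0]]
  ]
}}

```text
clock: 16.45
tcp_pos: [0.5376, -0.0437, 0.0379]
orientation: [-0.501, 0.501, -0.499, -0.5]
wrist_force: [-2.2, 0.7, 2.9]
finger_gap: -0.0002
```

Emit:
{"fn": "step_arm", "kwargs": {
  "moves": [
    [[0, 0, 0, 0.001, 0, 0, 0], [0, 0, 0, 0.002, 0, 0, 0]]
  ]
}}

```text
clock: 16.65
tcp_pos: [0.5377, -0.0437, 0.036]
orientation: [-0.501, 0.501, -0.499, -0.5]
wrist_force: [-0.6, -0.2, 3.4]
finger_gap: -0.0002
```

Emit:
{"fn": "step_arm", "kwargs": {
  "moves": [
    [[0, 0, 0, 0.001, 0, 0, 0], [0, 0, 0, 0.0024, 0, 0, 0]]
  ]
}}

```text
clock: 16.85
tcp_pos: [0.5376, -0.0437, 0.0336]
orientation: [-0.501, 0.501, -0.499, -0.5]
wrist_force: [-1.7, 0.2, 3.1]
finger_gap: -0.0001
```

Emit:
{"fn": "step_arm", "kwargs": {
  "moves": [
    [[0, 0, 0, 0.0005, 0, 0, 0], [0, 0, 0, 0.0008, 0, 0, 0]]
  ]
}}

```text
clock: 17.05
tcp_pos: [0.5377, -0.0437, 0.0333]
orientation: [-0.501, 0.501, -0.498, -0.5]
wrist_force: [-2.4, -0.1, 8.6]
finger_gap: 0.0004
```

```bash
python3 - <<'E'
from h import *
im,d=env.read_camera("scene")
cv2.imwrite("pics/s8.png",cv2.resize(im[140:240,275:375],(600,600),interpolation=cv2.INTER_CUBIC)[:,:,::-1])
E
```

```text
(no output)
```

View pics/s8.png

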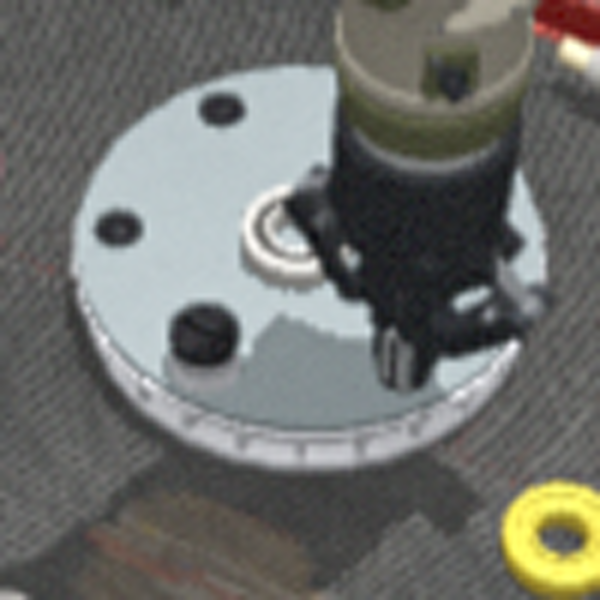

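Pin 5 is at the same stop (8.6 N). I lift straight up and move clear to inspect.

Emit:
{"fn": "step_arm", "kwargs": {
  "moves": [
    [[0, 0, 0, -0.02, 0, 0, 0], [0, 0, 0, -0.06, 0, 0, 0], [0, 0, 0, -0.1, 0, 0, 0], [0, 0, 0, -0.15, 0, 0, 0], [0, 0, 0, -0.2, 0, 0, 0], [0, 0, 0, -0.2, 0.05, -0.04, 0], [0, 0, 0, -0.2, 0.08, -0.08, 0], [0, 0, 0, -0.2, 0.11, -0.12, 0], [0, 0, 0, -0.2, 0.12, -0.16, 0], [0, 0, 0, -0.2, 0.12, -0.2, 0], [0, 0, 0, -0.2, 0.12, -0.2, 0], [0, 0, 0, -0.2, 0.12, -0.2, 0]]
  ]
}}

```text
clock: 18.3
tcp_pos: [0.417, -0.2449, 0.2322]
orientation: [0.502, -0.5, 0.499, 0.499]
wrist_force: [0.0, -0.4, -0.5]
finger_gap: -0.0001
```

```bash
python3 - <<'E'
from h import *
a=[]
for n in ("scene","top"):
    im,d=env.read_camera(n);cv2.imwrite(f"pics/{n}9.png",im[:,:,::-1])
    i0=cv2.imread(f"pics/{n}0.png")
    y0,x0=(125,255) if n=="top" else (140,275)
    a.append(im[y0:y0+100,x0:x0+100])
    for b,b0 in zip(blobs(n,im[:,:,::-1]),blobs(n,i0)): print(n,b[0].round(1),b[1],b0[0].round(1),b0[1])
    d0=np.load(f"{n}0d.npy"); df=(cv2.absdiff(im[:,:,::-1].copy(),i0).max(2)>45).astype(np.uint8); print(cv2.connectedComponentsWithStats(df)[2][1:20].tolist())
cv2.imwrite("pics/s9.png",np.hstack([cv2.resize(x,(400,400),interpolation=cv2.INTER_CUBIC) for x in a])[:,:,::-1])
E
```

```text
scene [311.4 157.9] 33 [311.4 157.8] 35
scene [342. 159.] 31 [342. 159.] 31
scene [294.2 177.7] 38 [294.3 177.7] 38
scene [357.8 180. ] 38 [357.8 180. ] 38
scene [308.6 195.9] 107 [308.6 195.9] 109
scene [341.7 201.5] 39 [341.7 201.6] 39
[[0, 0, 205, 341, 17911], [63, 0, 1, 1, 1], [65, 0, 7, 5, 11], [71, 0, 448, 131, 17599], [485, 2, 1, 1, 1], [15, 6, 1, 1, 1], [75, 7, 1, 1, 1], [220, 9, 1, 2, 2], [231, 8, 1, 1, 1], [214, 10, 2, 2, 2], [111, 18, 1, 1, 1], [11, 24, 3, 2, 3], [402, 24, 17, 13, 136], [12, 27, 2, 1, 2], [236, 28, 1, 1, 1], [113, 31, 1, 1, 1], [291, 30, 2, 3, 5], [372, 31, 1, 1, 1], [138, 34, 1, 1, 1]]
top [301.1 140.1] 35 [301.1 140.1] 35
top [331.1 155. ] 36 [331.1 155.1] 36
top [272.8 158. ] 39 [272.7 158. ] 39
top [333.1 188.4] 35 [333.1 188.5] 35
top [274.2 191.5] 36 [274.2 191.5] 36
top [304.2 206.7] 97 [304.2 206.7] 92
[[378, 168, 241, 232, 24993], [541, 179, 19, 13, 116], [502, 189, 3, 2, 4], [506, 188, 2, 1, 2], [474, 197, 20, 48, 376], [488, 197, 19, 33, 375], [457, 211, 11, 12, 24], [443, 213, 8, 4, 27], [596, 212, 9, 21, 79], [451, 214, 5, 5, 10], [414, 218, 33, 34, 388], [361, 283, 51, 10, 236], [355, 294, 3, 2, 4], [330, 301, 23, 13, 129], [10, 327, 64, 48, 1346], [0, 328, 1, 1, 1], [401, 331, 13, 17, 48], [252, 336, 119, 64, 3933], [3, 346, 6, 21, 37]]
```

View pics/s9.png

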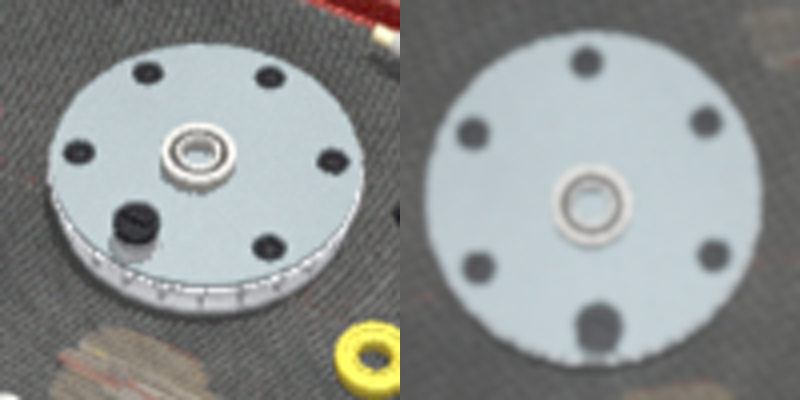

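View pics/scene9.png

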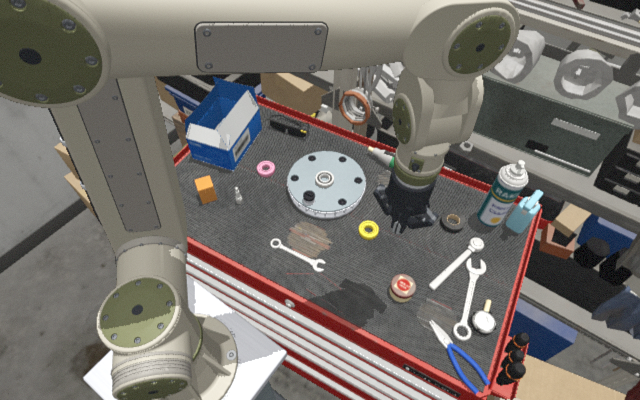

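```bash
python3 - <<'E'
from h import *
a=[]
P=[(.5773+.09*np.cos(3.2069-k*np.pi/3),.0371+.09*np.sin(3.2069-k*np.pi/3)) for k in range(1,6)]
for n in ("scene","top"):
    c=env.get_calibration(n);K=np.array(c["mtx"]);T=np.array(c["camera_from_world"])
    v,u=np.mgrid[:400,:640]
    for nm,d in (("before",[np.load(f"{n}0d.npy")]),("now",[env.read_camera(n)[1] for _ in range(4)])):
        d=np.median(d,0)
        w=(np.stack([(u-K[0,2])/K[0,0]*d,(v-K[1,2])/K[1,1]*d,d],-1)-T[:3,3])@T[:3,:3]
        print(n,nm,[round(float(np.median(w[(np.hypot(w[...,0]-x,w[...,1]-y)<.006)&(w[...,2]<.07)][:,2])*1000),1) for x,y in P])
i0=cv2.imread("pics/scene0.png");i1=cv2.imread("pics/scene9.png")
cv2.imwrite("pics/cmp.png",np.hstack([cv2.resize(x[140:215,280:370],(400,333),interpolation=cv2.INTER_NEAREST) for x in (i0,i1)]))
E
```

```text
scene before [49.7, 48.8, 48.7, 48.4, 48.5]
scene now [43.6, 43.8, 43.8, 43.8, 43.6]
top before [47.7, 49.7, 48.5, 48.0, 48.4]
top now [42.5, 41.9, 42.6, 42.7, 42.5]
```

View pics/cmp.png

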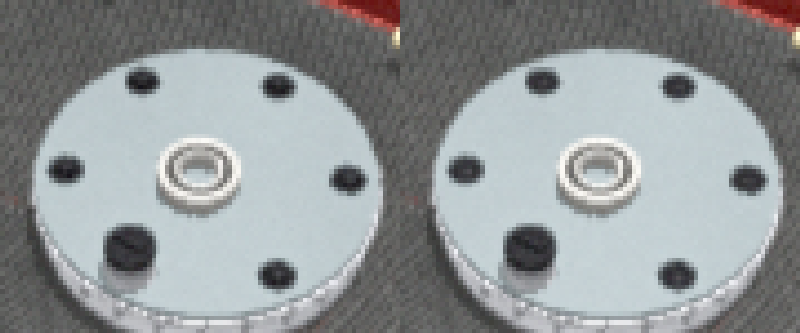

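The picture shows the five pins lower than before. Depth has gone from about 49 mm to about 43 mm on all five, and the housing and bearing have not moved. I hand in.

```bash
python3 -c "
from workcell import env
s=env.get_state();print(s['clock'],s['wrist_force'],abs(s['qvel']).max());print(env.hand_in())"
```

```text
18.8 [-0.47649445  0.32635069 -0.86245723] 0.006780193693018953
the job is handed in; nothing more can be done
None
```

I pressed all five pins home clockwise, from pin_1 to pin_5, with the gripper shut, and handed the job in at 18.8 s. Between pins the fingertips followed the rim about 2 cm above the cover. The arm finished clear of everything, with no contact force.

**Pins:** Each one slid at about 3 N, then stopped rigid at the same height with 7–9.5 N on it. In the last depth readings their tops went from about 49 mm to about 43 mm in both cameras.

**Other things:** The housing's pins and neck show the same pixel positions as before (within 0.1 px), and the bearing looks unmoved. The small items on the work surface looked to be in place in the last scene picture; I did not measure them one by one.

**What disagreed:** The fingertips sat about 21 mm higher than the reported TCP and the nose length imply. I set the press depth and travel height from felt contact and the depth picture instead. The networks were no help with the pins and neck, mostly reporting the whole housing, so I located those from the dark blobs in both views. The two views agreed to about 2 mm.

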